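# Open the parts washer and lock its filter canister in

### The job

Lift the red hood of the parts washer by its handle, past the point where its spring takes over, so that it stays fully open by itself. Then fit the blue filter canister into the sloping socket inside: line up its two lugs with the two slots, push it fully home and twist it clockwise (as seen looking into the socket) to its stop, so that it is locked, and let go. Do not knock over or shift the other things on the bench.

Things in the scene. Friction and masses are not known exactly. Their poses are not given: they have to be found in the camera images.
- hood (a joint): Hinge angle of the washer's red hood (rad). 0 is shut, growing as its front edge swings up and away from the robot; open stop at 1.2. A side spring and its weight pull it shut up to about 0.73; beyond about 0.77 the spring swings it on to the stop, slowly (damped), and holds it. Lifting takes about 7 N at the handle at first, less as it rises.
- hood_handle (a point): Middle of the hood's handle: a black round bar 14 mm thick, 116 mm long (90 free between end posts), 40 mm in front of the hood's bevelled front face. Axes turn with the hood: y along the bar; with the hood shut z is up, x away from the robot. The bevel's outward normal is (-0.646, 0, 0.763) here: to grasp squarely come in along (0.646, 0, -0.763), fingers closing across the bar.
- hood_hinge (a point): Middle of the hood's hinge line, at the far rim of the grey bench-top washer (basin 240 x 300 mm, rim 110 mm high), 110 mm above the bench. Axes as for the handle; the line runs along y and opening is a positive turn about y. The handle's middle lies at (-0.233, 0, 0.058) m in these axes: an arc of 240 mm radius.
- socket: Bayonet socket in the washer's basin: round aluminium collar, 98 mm across, hole 61 mm. Origin: centre of its mouth (collar's top face, about 100 mm above the bench, 125 mm in front of the hinge line). z points out along the axis, leaning 30 degrees from vertical to the washer's front (the robot). x points along the two slots, sideways across the washer.
- socket_slot (a point): The yellow mark at the outer end of one of the socket's two opposite slots (the other is opposite, through the axis), 46 mm from the axis, on the collar's face. Slots are 20 mm wide and reach 43 mm from the axis; the flange is 8 mm thick and under it the lugs turn, clockwise only seen looking into the mouth (negative about z), to a stop about 0.8 rad from the slots. Axes as the socket.
- canister_centre (a point): Half-way up the filter canister on its axis: loose, 94 mm tall, 0.2 to 0.4 kg, upright on the bench at first. z up through its grip, x along its lugs and grip (alike after half a turn). Blue body 56 mm across with tapered foot, 50 mm tall; then a shoulder disc 72 mm across, 8 mm thick, whose underside, 3 mm above this point, rests on the collar when home (this point then 3 mm below the mouth).
- canister_grip (a point): Middle of the canister's white grip bar on top, 29 mm above its centre: 62 mm long (x), 18 mm wide (y), 36 mm tall, rising from the shoulder disc. Under the shoulder, straight below the bar's ends, two white lugs 14 mm wide and 7 mm tall reach out to 39 mm from the axis; their tops lie 11 mm below the shoulder's underside. Axes as the canister's centre.
- tin_centre (a point): Bystander: middle of a steel tin with yellow lid, 70 mm in diameter, 65 mm tall, loose; it may swap places with the canister.
- sprayer_centre (a point): Bystander: middle of an amber spray bottle with yellow head, 76 mm in diameter, 178 mm tall, this point 60 mm up, loose.
- spanner_grip (a point): Bystander: a 190 mm steel spanner lying on the bench; this point is on its handle.
- driver_grip (a point): Bystander: a 200 mm screwdriver lying on the bench; this point is on its handle.
- drum_centre (a point): Bystander: a steel clutch drum 120 mm in diameter, 62 mm tall, standing on the bench; this point 25 mm up.
- sockets_in (a point): Bystander: a red tray of sockets 130 x 90 x 35 mm, loose; centre of its floor.
There are look-alikes about, which are no part of the job. Of the things shaped like the part that bears canister_centre, the blue one is meant.

How it is judged:
By the outcome, as a careful person would: the job done as asked, in the order asked, and still so for the second after the job is handed in, with the robot touching nothing.
It also fails if it takes over 72 s, if anything falls off the work surface, if the arm or the gripper's body presses on something with over 40 N, if the wrist force passes 120 N, or if a joint passes its speed limit or range.

### The arm

A 6-joint arm with a two-finger parallel gripper is mounted at the origin on the work surface. World frame = base frame: x ahead of the robot, y to its left, z up, the work surface at z = 0. Lengths are in m, angles in rad, forces in N, time in s.
With the tool pointing down it reaches from about 0.325 to 0.9 m from the base axis. Payload 6.1 kg.
Tool frame: the origin (TCP) lies midway between the tips of the shut fingers; the grasp point (between the pads) lies behind it (r.grip_point_offset is the z of the grasp point in the tool frame, in m); z points along the fingers, y is the line along which they close (so a half turn about z gives the same grasp; the last joint's range is limited). The gripper opens to 85 mm and grips with 20 to 120 N. Pads are 22 mm wide; open, the fingers measure 114 mm over their backs; the gripper's body (76 mm by 85 mm) begins 54 mm behind the grasp point. The pads swing forward as they close: fully open they stand 13 mm farther back than shut.
Start: joints at [-1.25, 0.22, 1.526, -0, 1.395, -0.126], TCP at [0.27, -0.564, 0.231] pointing down, gripper open.
Joint ranges: [-2.98, 2.98], [-0.91, 2.08], [0.09, 2.57], [-1.24, 4.39], [0.2, 2.65], [-2.68, 2.68]. Speed limits (rad/s): [2.57, 2.57, 3.01, 3.14, 3.14, 3.14].

### API

Orientations are given as a unit quaternion [x, y, z, w].
In Python, from rig import readout, optics, job, r gives the robot as it stands.
- The arm moves only by the tool send_rows, never from a script. Its argument "steps" is a list of rows, each a list of 7 numbers: the shift along the tool's x, y, z in m, then the turn, a rotation vector about the tool's x, y, z in rad, then the gripper command: -1 is shut, 1 is fully open, values between are in proportion. A call has 1 to 10 rows; each row shifts and turns the commanded pose from where the row before left it, along the tool's axes as they then stand; what a row does not reach is not made up. A row lasts 1/12 s, in which the tool goes at most 41.7 mm and 7.16 degrees, less where a joint would pass 70% of its speed; a pose out of reach is approached as far as the arm can. A call with a gripper value outside its range is refused whole. The fingers move at their own pace and stop on an object; the grip force is fixed at half the most. Time passes only in rows, so rows that do not move let the fingers close. It gives the time, the measured TCP pose, the force, the opening and the grip force at its end, in the units of the state.
- readout.get_obs(): the state, without advancing time (a new reading comes with each control period).
- optics.snapshot(name): name is "scene" or "top" or "wrist"; returns (picture, depth): 384x512x3 uint8, red, green, blue; 384x512 float32, m along the optical axis (not along the pixel's ray), 0 where there is no reading.
- optics.camera_model(name): a dict with "vfov" (degrees; the focal length in pixels is half the picture's height over the tangent of half this angle, whatever the lens; pixels are square), "cx", "cy" (the principal point, pixels), "k1" (the pictures are not rectified: a ray, as slopes to the right and down, at radius r is drawn at 1 + k1 r^2 times it, then the intrinsics apply), "position" and "attitude" of the camera in the world. Camera axes: x right, y up, looking along -z (the intrinsics and any distortion apply to the point x, -y, -z); pixel columns grow to the right and rows downward; lengths in m; the calibration is good to about 2 mm. A picture is of the moment at which its call begins: read the wrist's pose just before it. camera_model takes no time and is no camera call; for the wrist camera it gives the pose at the moment of the call.
- job.job_done(): hands the job in; it is judged then, once.
The state is a dict: "t": time; "qpos": joint angles; "qd": joint speeds; "joint_efforts": joint torques, N m; "eef_pos": TCP position; "orientation": TCP orientation; "wrist_force": force on the tool from outside, world axes, zero at the start; "torque": the same for the moment, N m; "gripper_width": finger opening in m; "finger_force": force on a finger pad.
Only numpy, scipy, OpenCV 4.12 (cv2) and the standard library are available. Lean on these libraries where they do the work, as an engineer would, in place of code of your own. Each camera call takes 0.05 s, during which the arm holds its last target. There are 200 camera calls.

## Working session

There is one attempt and no reset: what is moved stays moved. The work goes in short steps, Python scripts to look and compute and a tool call to move; the robot and the scene stay as the last step left them, time stands still between calls to the robot, and variables do not carry over. Pictures are saved under pics/ and viewed, at most 10 in all, crops included, and the job is handed in when it is done.

Besides the shell and the picture viewer there is one more tool, called after "Call:" as name(argument=value, ...), one argument or row to a line, values as JSON. send_rows: Moves the arm, as the interface text tells. Its arguments: {"type":"object","properties":{"steps":{"type":"array"}},"required":["steps"]}

```bash
ls; mkdir -p pics; cat > h.py <<'E'
import numpy as np, cv2
from scipy.spatial.transform import Rotation as R
from rig import readout, optics, job, r
def snap(name):
    m=optics.camera_model(name); p,d=optics.snapshot(name); return p,d,m
def cloud(d,m):
    h,w=d.shape; f=h/2/np.tan(np.radians(m['vfov'])/2)
    v,u=np.mgrid[:h,:w].astype(float)
    K=np.array([[f,0,m['cx']],[0,f,m['cy']],[0,0,1]])
    q=cv2.undistortPoints(np.stack([u.ravel(),v.ravel()],1)[:,None],K,np.array([m['k1'],0,0,0,0.]))[:,0].reshape(h,w,2)
    P=np.stack([q[...,0]*d,-q[...,1]*d,-d],-1)
    a=np.array(m['attitude']); A=R.from_quat(a).as_matrix() if a.size==4 else a.reshape(3,3)
    W=P@A.T+np.array(m['position']); W[d<=0]=np.nan
    return W
E
python3 - <<'E'
from h import *
for n in('scene','top'):
    p,d,m=snap(n); print(n,m)
    np.savez(n+'0.npz',p=p,d=d,W=cloud(d,m))
    cv2.imwrite(f'pics/{n}0.png',p[...,::-1])
print(r.grip_point_offset,readout.get_obs())
E
```

```text
pics
scene {'vfov': 49.60873403216519, 'cx': 254.69226228209595, 'cy': 186.19664631442467, 'k1': 0.016483055284139105, 'position': array([1.1745897 , 0.50798374, 1.15515514]), 'attitude': array([0.13459503, 0.28895736, 0.8492818 , 0.42084231])}
top {'vfov': 43.144246551110186, 'cx': 265.4590409605859, 'cy': 189.07653352491508, 'k1': -0.19480889189735967, 'position': array([0.30154664, 0.04368006, 1.51738698]), 'attitude': array([-0.05794684,  0.06727814,  0.70585661, -0.70276758])}
-0.0187 {'t': 0.1, 'qpos': array([-1.25010765e+00,  2.21176607e-01,  1.52753381e+00,  2.29974224e-06,
        1.39470257e+00, -1.26103843e-01]), 'qd': array([-0.00140398, -0.00195541, -0.00260353,  0.00087464,  0.00066959,
        0.00066418]), 'joint_efforts': array([ 1.44207839e-03, -4.98242462e+01, -3.90548015e+01, -7.02256148e-05,
        5.69428739e-03, -1.22735887e-05]), 'eef_pos': array([ 0.26986273, -0.56311105,  0.23027083]), 'orientation': array([ 9.75150299e-01,  2.21542472e-01, -8.72859761e-05, -9.05970731e-04]), 'wrist_force': array([ 0.75230347,  0.29113578, -0.63747042]), 'torque': array([-0.01873549, -0.03969683,  0.06640293]), 'finger_force': 0.0, 'gripper_width': 0.08578838352891804}
```

```bash
python3 -c "
import cv2,numpy as np
a=cv2.imread('pics/scene0.png');b=cv2.imread('pics/top0.png')
c=np.vstack([a,b]); cv2.imwrite('pics/both0.png',cv2.resize(c,(400,600)))"
```

```text
(no output)
```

View pics/scene0.png

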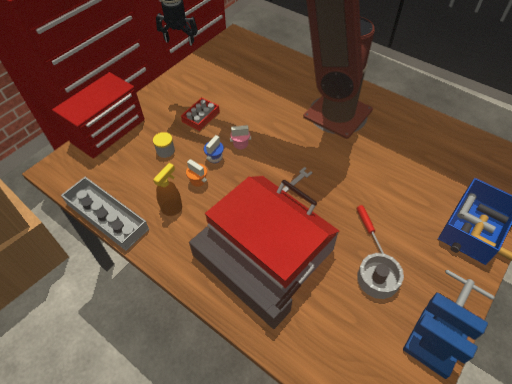

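View pics/top0.png

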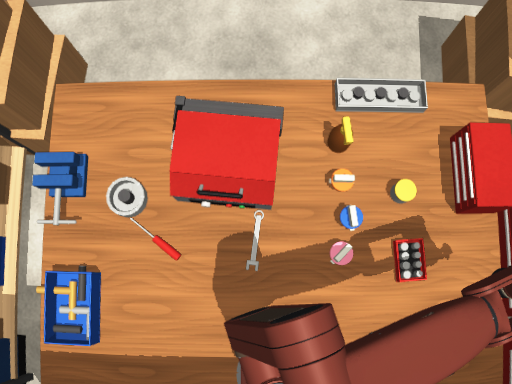

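The scene view shows the shut washer with its black handle (top view about (220,192)). The blue canister is at (351,217) in the top view, between orange, pink and yellow-lidded items.

```bash
python3 - <<'E'
from h import *
z=np.load('top0.npz');W=z['W'];p=z['p'].astype(int)
def pca(P):
    c=np.median(P,0); q=P[:,:2]-P[:,:2].mean(0); w,V=np.linalg.eigh(q.T@q); return P.mean(0).round(4),c.round(4),np.degrees(np.arctan2(V[1,1],V[0,1])).round(2),np.ptp(q@V[:,1]).round(3),np.ptp(q@V[:,0]).round(3),len(P)
def reg(Z,p,W,u0,u1,v0,v1,cond):
    m=np.zeros(W.shape[:2],bool);m[v0:v1,u0:u1]=1
    return W[m&cond&np.isfinite(W[...,2])]
br=p.sum(-1); mn=p.min(-1);mx=p.max(-1)
P=reg(0,p,W,190,250,182,205,(mx<70)&(W[...,2]>.12)); print('handle',pca(P),np.percentile(P[:,2],[5,50,95]))
P=reg(0,p,W,160,290,100,210,(p[...,0]>120)&(p[...,1]<60)&(W[...,2]>.15)); 
r_=cv2.minAreaRect(P[:,:2].astype(np.float32)*1000); print('hood',r_,np.percentile(P[:,2],[5,50,95]))
for n,b in dict(blue=(330,372,200,236),orange=(325,362,165,195),pink=(325,360,236,270)).items():
    P=reg(0,p,W,*b,(mn>120)&(W[...,2]>.075)); print(n,pca(P),np.percentile(P[:,2],[5,95]))
    P=reg(0,p,W,*b,(W[...,2]>.05)&(W[...,2]<.066)); print('  disc',pca(P))
P=reg(0,p,W,388,420,175,206,W[...,2]>.05);print('tin',pca(P))
P=reg(0,p,W,325,360,112,155,W[...,2]>.03);print('sprayer',pca(P))
P=reg(0,p,W,160,300,90,215,(mx<130)&(W[...,2]>.05)&(W[...,2]<.14));print('rim',cv2.minAreaRect(P[:,:2].astype(np.float32)*1000))
z=np.load('scene0.npz');W2=z['W'];p2=z['p'].astype(int)
P=reg(0,p2,W2,270,325,170,220,(p2.max(-1)<70)&(W2[...,2]>.12)); print('handle scene',pca(P),np.percentile(P[:,2],[5,50,95]))
P=reg(0,p2,W2,195,230,130,165,(p2.min(-1)>120)&(W2[...,2]>.075)); print('blue scene',pca(P))
E
```

```text
handle (array([0.5294, 0.1551, 0.1721]), array([0.5288, 0.1558, 0.1732]), np.float64(84.29), np.float64(0.125), np.float64(0.02), 180) [0.16780762 0.17316987 0.17840572]
hood ((644.0125732421875, 144.13525390625), (303.9367980957031, 247.5705108642578), 84.33328247070312) [0.15708808 0.16659955 0.17144484]
blue (array([ 0.4771, -0.2363,  0.0938]), array([ 0.4771, -0.2363,  0.094 ]), np.float64(-172.37), np.float64(0.062), np.float64(0.02), 125) [0.08904786 0.09877779]
  disc (array([ 0.4752, -0.235 ,  0.0581]), array([ 0.4756, -0.2269,  0.0583]), np.float64(98.9), np.float64(0.069), np.float64(0.072), 255)
orange (array([ 0.591 , -0.2128,  0.0928]), array([ 0.5904, -0.2131,  0.0934]), np.float64(88.2), np.float64(0.057), np.float64(0.017), 122) [0.08349316 0.09869552]
  disc (array([ 0.5882, -0.2109,  0.0579]), array([ 0.581 , -0.2111,  0.0577]), np.float64(-177.13), np.float64(0.072), np.float64(0.068), 254)
pink (array([ 0.368 , -0.2038,  0.0934]), array([ 0.368 , -0.2042,  0.0937]), np.float64(135.6), np.float64(0.06), np.float64(0.018), 122) [0.08841791 0.09777828]
  disc (array([ 0.3665, -0.2016,  0.0584]), array([ 0.3663, -0.2009,  0.0584]), np.float64(-142.24), np.float64(0.07), np.float64(0.07), 292)
tin (array([ 0.5582, -0.4087,  0.0644]), array([ 0.5578, -0.4084,  0.0647]), np.float64(108.7), np.float64(0.07), np.float64(0.065), 379)
sprayer (array([ 0.7147, -0.2035,  0.125 ]), array([ 0.713 , -0.2039,  0.1202]), np.float64(-163.52), np.float64(0.08), np.float64(0.067), 595)
rim ((677.0580444335938, 151.48992919921875), (339.03558349609375, 324.4103698730469), 83.82964324951172)
handle scene (array([0.5329, 0.1591, 0.1731]), array([0.5328, 0.16  , 0.1733]), np.float64(84.5), np.float64(0.124), np.float64(0.014), 152) [0.1689687  0.17327853 0.17620773]
blue scene (array([ 0.4875, -0.2331,  0.0933]), array([ 0.4819, -0.2345,  0.0934]), np.float64(-168.57), np.float64(0.149), np.float64(0.019), 68)
```

```bash
cat >> h.py <<'E'
yaw=np.radians(-5.6); Rw=R.from_euler('z',yaw).as_matrix()   # washer frame
def frame(z,y):
    z=np.array(z,float);z/=np.linalg.norm(z);y=np.array(y,float);y-=z*(y@z);y/=np.linalg.norm(y)
    return np.stack([np.cross(y,z),y,z],1)
def pose():
    o=readout.get_obs(); return np.array(o['eef_pos']),R.from_quat(o['orientation']).as_matrix(),o
def rows(p0,A0,p1,A1,n,g):
    """straight line, constant turn: rows in running tool axes"""
    w=R.from_matrix(A0.T@A1).as_rotvec(); out=[]; p=p0.copy();A=A0.copy()
    for i in range(n):
        t=p0+(p1-p0)*(i+1)/n; s=np.round(A.T@(t-p),4); u=np.round(w/n,4)
        out.append([*s.tolist(),*u.tolist(),g]); p=p+A@s; A=A@R.from_rotvec(u).as_matrix()
    print('max mm',1e3*max(np.linalg.norm(x[:3]) for x in out),'deg',np.degrees(np.linalg.norm(w/n)))
    for k in range(0,n,10): print(str(out[k:k+10]).replace(' ',''))
    return p,A
E
python3 - <<'E'
from h import *
print([a for a in dir(r) if a[0]!='_'])
p,A,o=pose()
hb=np.array([.531,.157,.168]); zt=Rw@[.646,0,-.763]; yt=Rw@[.763,0,.646]
A1=frame(zt,yt)
mid=np.array([.40,-.15,.30])
p,A=rows(p,A,hb-.10*zt+[0,0,0],A1,24,1)
E
```

```text
['IKError', 'grip_point_offset']
max mm 31.4391475711413 deg 2.928246334010258
[[0.0205,-0.0238,-0.0005,-0.0267,0.015,-0.0409,1],[0.0214,-0.0228,-0.0009,-0.0267,0.015,-0.0409,1],[0.0224,-0.022,-0.0011,-0.0267,0.015,-0.0409,1],[0.0233,-0.021,-0.0013,-0.0267,0.015,-0.0409,1],[0.0241,-0.02,-0.0016,-0.0267,0.015,-0.0409,1],[0.0249,-0.0189,-0.0017,-0.0267,0.015,-0.0409,1],[0.0257,-0.0178,-0.0018,-0.0267,0.015,-0.0409,1],[0.0265,-0.0168,-0.0018,-0.0267,0.015,-0.0409,1],[0.0272,-0.0156,-0.0019,-0.0267,0.015,-0.0409,1],[0.0278,-0.0144,-0.0019,-0.0267,0.015,-0.0409,1]]
[[0.0283,-0.0132,-0.0019,-0.0267,0.015,-0.0409,1],[0.029,-0.012,-0.0017,-0.0267,0.015,-0.0409,1],[0.0294,-0.0107,-0.0016,-0.0267,0.015,-0.0409,1],[0.0298,-0.0095,-0.0015,-0.0267,0.015,-0.0409,1],[0.0303,-0.0083,-0.0012,-0.0267,0.015,-0.0409,1],[0.0305,-0.007,-0.0009,-0.0267,0.015,-0.0409,1],[0.0309,-0.0056,-0.0007,-0.0267,0.015,-0.0409,1],[0.031,-0.0044,-0.0004,-0.0267,0.015,-0.0409,1],[0.0312,-0.0032,0.0001,-0.0267,0.015,-0.0409,1],[0.0313,-0.0018,0.0004,-0.0267,0.015,-0.0409,1]]
[[0.0314,-0.0006,0.0008,-0.0267,0.015,-0.0409,1],[0.0313,0.0006,0.0014,-0.0267,0.015,-0.0409,1],[0.0313,0.0019,0.0018,-0.0267,0.015,-0.0409,1],[0.0311,0.0032,0.0024,-0.0267,0.015,-0.0409,1]]
```

Call:
send_rows(
  steps=[
    [0.0205, -0.0238, -0.0005, -0.027, 0.015, -0.041, 1],
    [0.0214, -0.0228, -0.0009, -0.027, 0.015, -0.041, 1],
    [0.0224, -0.022, -0.0011, -0.027, 0.015, -0.041, 1],
    [0.0233, -0.021, -0.0013, -0.027, 0.015, -0.041, 1],
    [0.0241, -0.02, -0.0016, -0.027, 0.015, -0.041, 1],
    [0.0249, -0.0189, -0.0017, -0.027, 0.015, -0.041, 1],
    [0.0257, -0.0178, -0.0018, -0.027, 0.015, -0.041, 1],
    [0.0265, -0.0168, -0.0018, -0.027, 0.015, -0.041, 1],
    [0.0272, -0.0156, -0.0019, -0.027, 0.015, -0.041, 1],
    [0.0278, -0.0144, -0.0019, -0.027, 0.015, -0.041, 1],
  ],
)

```text
t: 0.93
eef_pos: [0.3519, -0.2593, 0.2358]
orientation: [0.898, 0.413, 0.102, 0.114]
wrist_force: [0.1, -0.0, -0.3]
gripper_width: 0.0856
finger_force: 0.0
```

Call:
send_rows(
  steps=[
    [0.0283, -0.0132, -0.0019, -0.027, 0.015, -0.041, 1],
    [0.029, -0.012, -0.0017, -0.027, 0.015, -0.041, 1],
    [0.0294, -0.0107, -0.0016, -0.027, 0.015, -0.041, 1],
    [0.0298, -0.0095, -0.0015, -0.027, 0.015, -0.041, 1],
    [0.0303, -0.0083, -0.0012, -0.027, 0.015, -0.041, 1],
    [0.0305, -0.007, -0.0009, -0.027, 0.015, -0.041, 1],
    [0.0309, -0.0056, -0.0007, -0.027, 0.015, -0.041, 1],
    [0.031, -0.0044, -0.0004, -0.027, 0.015, -0.041, 1],
    [0.0312, -0.0032, 0.0001, -0.027, 0.015, -0.041, 1],
    [0.0313, -0.0018, 0.0004, -0.027, 0.015, -0.041, 1],
  ],
)

```text
t: 1.77
eef_pos: [0.4336, 0.0435, 0.2412]
orientation: [0.762, 0.576, 0.198, 0.221]
wrist_force: [0.7, -1.1, 0.0]
gripper_width: 0.0855
finger_force: 0.0
```

Call:
send_rows(
  steps=[
    [0.0314, -0.0006, 0.0008, -0.027, 0.015, -0.041, 1],
    [0.0313, 0.0006, 0.0014, -0.027, 0.015, -0.041, 1],
    [0.0313, 0.0019, 0.0018, -0.027, 0.015, -0.041, 1],
    [0.0311, 0.0032, 0.0024, -0.027, 0.015, -0.041, 1],
    [0, 0, 0, 0, 0, 0, 1],
    [0, 0, 0, 0, 0, 0, 1],
  ],
)

```text
t: 2.27
eef_pos: [0.4652, 0.1646, 0.2413]
orientation: [0.693, 0.633, 0.231, 0.258]
wrist_force: [0.5, 0.0, -0.5]
gripper_width: 0.0854
finger_force: 0.0
```

```bash
python3 - <<'E'
from h import *
p,A,o=pose(); print(p,A.round(3),o['qpos'].round(2))
im,d,m=snap('wrist'); cv2.imwrite('pics/w1.png',im[...,::-1]); W=cloud(d,m); np.savez('w1.npz',p=im,W=W)
hb=np.array([.531,.157,.168])
L=(W-hb)@Rw
k=(im.max(-1)<80)&(abs(L[...,0])<.035)&(abs(L[...,1])<.08)&(abs(L[...,2])<.03)
P=W[k]; q=L[k]; print(len(P),P.mean(0),q.mean(0),np.percentile(q,[2,50,98],axis=0).round(4))
v,u=np.where(k);print(u.mean(),v.mean(),np.ptp(u),np.ptp(v))
E
```

```text
[0.46524506 0.16455136 0.24131511] [[ 0.093  0.757  0.647]
 [ 0.996 -0.066 -0.065]
 [-0.006  0.65  -0.76 ]] [ 0.39 -0.58  2.35 -0.45  0.77  0.7 ]
1633 [0.52684285 0.16178954 0.17080844] [-0.00460468  0.00436101  0.00280844] [[-0.0081 -0.0589 -0.002 ]
 [-0.0061  0.0057  0.003 ]
 [ 0.0026  0.0611  0.0066]]
262.3974280465401 186.25474586650336 16 148
```

View pics/w1.png

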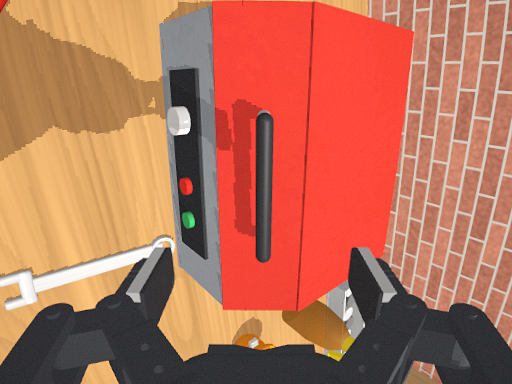

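The wrist view shows the bar centred at about (264,187), as expected and parallel to the pads. I'll move in, then close.

```bash
python3 - <<'E'
from h import *
p,A,o=pose()
zt=Rw@[.646,0,-.763]; yt=Rw@[.763,0,.646]
rows(p,A,np.array([.530,.158,.167])+.014*zt,frame(zt,yt),8,1)
E
```

```text
max mm 14.101772938180504 deg 0.060128468426443184
[[0.0002,0.0001,0.0141,0.0007,0.0004,0.0007,1],[0.0001,0.0,0.0141,0.0007,0.0004,0.0007,1],[0.0002,0.0001,0.0141,0.0007,0.0004,0.0007,1],[0.0001,0.0001,0.0141,0.0007,0.0004,0.0007,1],[0.0001,0.0001,0.0141,0.0007,0.0004,0.0007,1],[0.0002,0.0001,0.0141,0.0007,0.0004,0.0007,1],[0.0001,0.0001,0.0141,0.0007,0.0004,0.0007,1],[0.0001,0.0002,0.0141,0.0007,0.0004,0.0007,1]]
```

Call:
send_rows(
  steps=[
    [0, 0, 0.019, 0, 0, 0, 1],
    [0, 0, 0.019, 0, 0, 0, 1],
    [0, 0, 0.019, 0, 0, 0, 1],
    [0, 0, 0.019, 0, 0, 0, 1],
    [0, 0, 0.019, 0, 0, 0, 1],
    [0, 0, 0.018, 0, 0, 0, 1],
    [0, 0, 0, 0, 0, 0, 1],
  ],
)

```text
t: 2.9
eef_pos: [0.5393, 0.1524, 0.1541]
orientation: [0.696, 0.63, 0.229, 0.259]
wrist_force: [-0.6, 0.4, -0.2]
gripper_width: 0.0854
finger_force: 0.0
```

Call:
send_rows(
  steps=[
    [0, 0, 0, 0, 0, 0, -1],
    [0, 0, 0, 0, 0, 0, -1],
    [0, 0, 0, 0, 0, 0, -1],
    [0, 0, 0, 0, 0, 0, -1],
    [0, 0, 0, 0, 0, 0, -1],
    [0, 0, 0, 0, 0, 0, -1],
    [0, 0, 0, 0, 0, 0, -1],
    [0, 0, 0, 0, 0, 0, -1],
    [0, 0, 0, 0, 0, 0, -1],
    [0, 0, 0, 0, 0, 0, -1],
  ],
)

```text
t: 3.73
eef_pos: [0.5392, 0.1557, 0.1576]
orientation: [0.694, 0.631, 0.232, 0.259]
wrist_force: [-9.2, -0.6, 6.9]
gripper_width: 0.012
finger_force: 58.4
```

```bash
python3 - <<'E'
from h import *
p,A,o=pose(); print(p,o['wrist_force'],o['gripper_width'],o['finger_force'])
b=p-.0187*A[:,2]; print('bar',b)
# arc: pose rotating about hinge by d per row; constant in tool axes
n=15;dth=.06
hinge=np.array([.530,.158,.167])+Rw@np.array([.233,0,-.058]); ax=Rw@[0,1,0.]
q=R.from_rotvec(ax*dth).as_matrix()
print('shift',A.T@((hinge+q@(p-hinge))-p),'turn',A.T@(ax*dth))
E
```

```text
[0.53921997 0.15574704 0.15762445] [-9.2130042  -0.59909701  6.90499838] 0.0119860686159531 58.435224294662476
bar [0.52708924 0.15699052 0.17180152]
shift [-6.77339334e-05  1.12017716e-02 -7.93514895e-03] turn [ 0.05999927  0.00024054 -0.0001726 ]
```

Call:
send_rows(
  steps=[
    [0, 0.0112, -0.0079, 0.06, 0, 0, -1],
    [0, 0.0112, -0.0079, 0.06, 0, 0, -1],
    [0, 0.0112, -0.0079, 0.06, 0, 0, -1],
    [0, 0.0112, -0.0079, 0.06, 0, 0, -1],
    [0, 0.0112, -0.0079, 0.06, 0, 0, -1],
  ],
)

```text
t: 4.15
eef_pos: [0.5617, 0.1535, 0.2196]
orientation: [0.725, 0.659, 0.132, 0.15]
wrist_force: [-0.4, -2.9, -6.7]
gripper_width: 0.0118
finger_force: 61.9
```

```bash
python3 - <<'E'
from h import *
p,A,o=pose(); print(p,o['wrist_force'],o['gripper_width'],o['finger_force'],o['qpos'].round(2))
h=np.array([.530,.158,.167])+Rw@np.array([.233,0,-.058]);b=Rw.T@(p-.0187*A[:,2]-h);print(b,np.arctan2(b[2],-b[0])-np.arctan2(.058,.233),np.hypot(b[0],b[2]))
E
```

```text
[0.56169392 0.15349195 0.21955272] [-0.39852795 -2.8987124  -6.71211321] 0.0118042806771458 61.93173408508301 [ 0.2  -0.14  1.98 -0.15  0.93  0.36]
[-0.20833267 -0.0013118   0.12776233] 0.3061447346287801 0.2443884493290421
```

Hood follows. Continue.

Call:
send_rows(
  steps=[
    [0, 0.0112, -0.0079, 0.06, 0, 0, -1],
    [0, 0.0112, -0.0079, 0.06, 0, 0, -1],
    [0, 0.0112, -0.0079, 0.06, 0, 0, -1],
    [0, 0.0112, -0.0079, 0.06, 0, 0, -1],
    [0, 0.0112, -0.0079, 0.06, 0, 0, -1],
    [0, 0.0112, -0.0079, 0.06, 0, 0, -1],
    [0, 0.0112, -0.0079, 0.06, 0, 0, -1],
    [0, 0.0112, -0.0079, 0.06, 0, 0, -1],
    [0, 0.0112, -0.0079, 0.06, 0, 0, -1],
    [0, 0.0112, -0.0079, 0.06, 0, 0, -1],
  ],
)

```text
t: 4.98
eef_pos: [0.6622, 0.1436, 0.3161]
orientation: [0.737, 0.669, -0.066, -0.069]
wrist_force: [-0.9, -3.4, 6.3]
gripper_width: 0.0116
finger_force: 63.2
```

```bash
python3 - <<'E'
from h import *
p,A,o=pose(); print(p,A.round(2),o['wrist_force'],o['gripper_width'],o['finger_force'],o['qpos'].round(2))
h=np.array([.530,.158,.167])+Rw@np.array([.233,0,-.058]);b=Rw.T@(p-.0187*A[:,2]-h);print(b,np.arctan2(b[2],-b[0])-np.arctan2(.058,.233),np.hypot(b[0],b[2]))
E
```

```text
[0.66215368 0.14355043 0.31610225] [[ 0.1   0.98 -0.19]
 [ 1.   -0.1   0.01]
 [-0.01 -0.19 -0.98]] [-0.88083174 -3.42278151  6.34085933] 0.011584686718326893 63.189711570739746 [0.08 0.47 1.07 0.03 1.79 0.18]
[-0.09651813 -0.00136785  0.22546204] 0.9223424605962094 0.24525268662089936
```

Call:
send_rows(
  steps=[
    [0, 0, 0, 0, 0, 0, 1],
    [0, 0, 0, 0, 0, 0, 1],
    [0, 0, 0, 0, 0, 0, 1],
    [0, 0, -0.01, 0, 0, 0, 1],
    [0, 0, -0.03, 0, 0, 0, 1],
    [0, 0, -0.03, 0, 0, 0, 1],
    [0, 0, -0.03, 0, 0, 0, 1],
    [0, -0.035, 0, 0, 0, 0, 1],
    [0, -0.035, 0, 0, 0, 0, 1],
    [0, -0.035, 0, 0, 0, 0, 1],
  ],
)

```text
t: 5.82
eef_pos: [0.5768, 0.1535, 0.4318]
orientation: [0.737, 0.669, -0.065, -0.069]
wrist_force: [-0.2, 1.2, 1.6]
gripper_width: 0.0849
finger_force: 0.0
```

```bash
python3 - <<'E'
from h import *
p,A,o=pose(); print(p,o['wrist_force'],o['gripper_width'])
for n in('scene','top'):
    im,d,m=snap(n); np.savez(n+'1.npz',p=im,d=d,W=cloud(d,m)); cv2.imwrite(f'pics/{n}1.png',im[...,::-1])
E
```

```text
[0.57684926 0.15354224 0.43179684] [-0.21353972  1.17039143  1.5505053 ] 0.08494846377207992
```

View pics/top1.png

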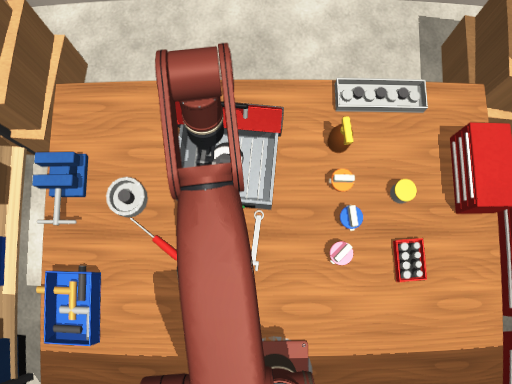

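Hood is standing open on its stop, canister untouched at (351,217). Next: above the canister.

```bash
python3 - <<'E'
from h import *
p,A,o=pose(); a=np.radians(7.6)
A1=frame([0,0,-1],[np.sin(a),-np.cos(a),0]); print(A1.round(2))
rows(p,A,np.array([.477,-.236,.20]),A1,18,1)
E
```

```text
[[ 0.99  0.13  0.  ]
 [ 0.13 -0.99  0.  ]
 [ 0.    0.   -1.  ]]
max mm 25.937231926325524 deg 4.313591785205613
[[-0.0221,-0.0008,0.0135,-0.0087,0.0072,0.0744,1],[-0.0221,0.0008,0.0134,-0.0087,0.0072,0.0744,1],[-0.0221,0.0023,0.0132,-0.0087,0.0072,0.0744,1],[-0.022,0.0038,0.013,-0.0087,0.0072,0.0744,1],[-0.0218,0.0053,0.013,-0.0087,0.0072,0.0744,1],[-0.0214,0.0068,0.0129,-0.0087,0.0072,0.0744,1],[-0.0209,0.0083,0.0127,-0.0087,0.0072,0.0744,1],[-0.0204,0.0097,0.0127,-0.0087,0.0072,0.0744,1],[-0.0196,0.0111,0.0127,-0.0087,0.0072,0.0744,1],[-0.0189,0.0124,0.0126,-0.0087,0.0072,0.0744,1]]
[[-0.018,0.0137,0.0126,-0.0087,0.0072,0.0744,1],[-0.017,0.0149,0.0125,-0.0087,0.0072,0.0744,1],[-0.016,0.0159,0.0126,-0.0087,0.0072,0.0744,1],[-0.0148,0.0171,0.0127,-0.0087,0.0072,0.0744,1],[-0.0136,0.0179,0.0127,-0.0087,0.0072,0.0744,1],[-0.0124,0.0189,0.0127,-0.0087,0.0072,0.0744,1],[-0.011,0.0196,0.0128,-0.0087,0.0072,0.0744,1],[-0.0096,0.0202,0.013,-0.0087,0.0072,0.0744,1]]
```

Call:
send_rows(
  steps=[
    [-0.0221, -0.0008, 0.0135, -0.0087, 0.0072, 0.0744, 1],
    [-0.0221, 0.0008, 0.0134, -0.0087, 0.0072, 0.0744, 1],
    [-0.0221, 0.0023, 0.0132, -0.0087, 0.0072, 0.0744, 1],
    [-0.022, 0.0038, 0.013, -0.0087, 0.0072, 0.0744, 1],
    [-0.0218, 0.0053, 0.013, -0.0087, 0.0072, 0.0744, 1],
    [-0.0214, 0.0068, 0.0129, -0.0087, 0.0072, 0.0744, 1],
    [-0.0209, 0.0083, 0.0127, -0.0087, 0.0072, 0.0744, 1],
    [-0.0204, 0.0097, 0.0127, -0.0087, 0.0072, 0.0744, 1],
    [-0.0196, 0.0111, 0.0127, -0.0087, 0.0072, 0.0744, 1],
    [-0.0189, 0.0124, 0.0126, -0.0087, 0.0072, 0.0744, 1],
  ],
)

```text
t: 6.75
eef_pos: [0.523, -0.0644, 0.3015]
orientation: [0.934, 0.353, -0.031, -0.032]
wrist_force: [0.1, 0.4, -0.2]
gripper_width: 0.0856
finger_force: 0.0
```

Call:
send_rows(
  steps=[
    [-0.018, 0.0137, 0.0126, -0.0087, 0.0072, 0.0744, 1],
    [-0.017, 0.0149, 0.0125, -0.0087, 0.0072, 0.0744, 1],
    [-0.016, 0.0159, 0.0126, -0.0087, 0.0072, 0.0744, 1],
    [-0.0148, 0.0171, 0.0127, -0.0087, 0.0072, 0.0744, 1],
    [-0.0136, 0.0179, 0.0127, -0.0087, 0.0072, 0.0744, 1],
    [-0.0124, 0.0189, 0.0127, -0.0087, 0.0072, 0.0744, 1],
    [-0.011, 0.0196, 0.0128, -0.0087, 0.0072, 0.0744, 1],
    [-0.0096, 0.0202, 0.013, -0.0087, 0.0072, 0.0744, 1],
    [0, 0, 0, 0, 0, 0, 1],
    [0, 0, 0, 0, 0, 0, 1],
  ],
)

```text
t: 7.58
eef_pos: [0.4795, -0.2374, 0.197]
orientation: [0.998, 0.065, -0.001, -0.0]
wrist_force: [-0.4, 0.9, 0.0]
gripper_width: 0.0856
finger_force: 0.0
```

```bash
python3 - <<'E'
from h import *
p,A,o=pose(); print(p,A.round(3),o['qpos'].round(2))
for n in('scene','top','wrist'):
    im,d,m=snap(n); np.savez(n+'2.npz',p=im,d=d,W=cloud(d,m)); cv2.imwrite(f'pics/{n}2.png',im[...,::-1])
    if n!='scene':
        W=cloud(d,m); mn=im.min(-1); k=(mn>110)&(W[...,2]>.08)&(W[...,2]<.11)&(np.hypot(W[...,0]-.477,W[...,1]+.236)<.05)
        P=W[k]; c,s,a=cv2.minAreaRect((P[:,:2]*1000).astype(np.float32)); print(n,len(P),P.mean(0),np.median(P,0),c,s,a)
a=cv2.imread('pics/scene2.png')[120:330,170:350]; b=cv2.imread('pics/top2.png')[90:220,165:295]
a=cv2.resize(a,(386,450),interpolation=2);b=cv2.resize(b,(400,450),interpolation=2)
cv2.imwrite('pics/c2.png',np.hstack([a,b]))
E
```

```text
[ 0.47951701 -0.23736709  0.1969788 ] [[ 0.992  0.129 -0.002]
 [ 0.129 -0.992 -0.   ]
 [-0.002 -0.    -1.   ]] [-0.61  0.03  1.8  -0.    1.31  0.84]
top 52 [ 0.46025508 -0.23983677  0.09371866] [ 0.45924537 -0.23985812  0.09374061] (464.0072021484375, -239.8959503173828) (32.984703063964844, 17.44139289855957) 1.5206735134124756
wrist 1467 [ 0.48057038 -0.23672724  0.09275714] [ 0.48123101 -0.23665148  0.0931096 ] (478.0125732421875, -237.2620849609375) (60.89942932128906, 17.550474166870117) 7.118263244628906
```

View pics/wrist2.png

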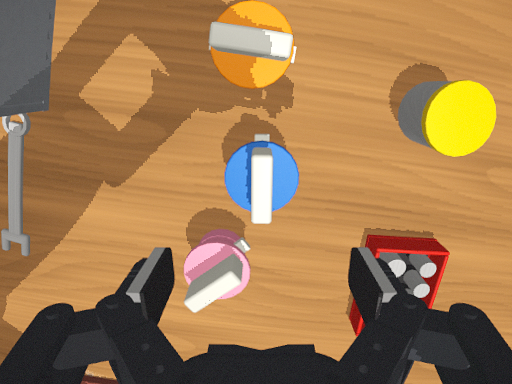

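View pics/c2.png

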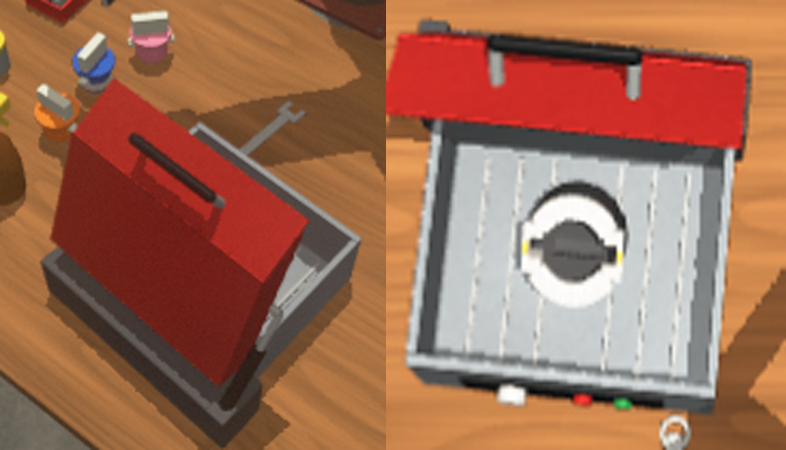

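Wrist view: bar centred at (262,186), aligned with the fingers. Socket in the top view has yellow marks at about (211,161) and (240,164).

Call:
send_rows(
  steps=[
    [-0.0015, 0, 0.019, 0, 0, 0, 1],
    [0, 0, 0.019, 0, 0, 0, 1],
    [0, 0, 0.019, 0, 0, 0, 1],
    [0, 0, 0.019, 0, 0, 0, 1],
    [0, 0, 0.019, 0, 0, 0, 1],
    [0, 0, 0.019, 0, 0, 0, 1],
    [0, 0, 0.019, 0, 0, 0, 1],
    [0, 0, 0, 0, 0, 0, 1],
  ],
)

```text
t: 8.4
eef_pos: [0.4771, -0.2352, 0.0611]
orientation: [0.998, 0.066, -0.003, -0.001]
wrist_force: [-0.8, -0.1, -0.5]
gripper_width: 0.0857
finger_force: 0.0
```

```bash
python3 - <<'E'
from h import *
p,A,o=pose(); print(p,o['wrist_force'])
z=np.load('top2.npz');W=z['W'];im=z['p'].astype(int)
m=np.zeros(W.shape[:2],bool);m[150:176,200:252]=1
k=m&(im[...,0]-im[...,2]>60)&(im[...,1]>100)
n,l,st,ce=cv2.connectedComponentsWithStats(k.astype(np.uint8))
for i in range(1,n):
    if st[i,4]>1: print(ce[i],st[i,4],np.nanmedian(W[l==i],0))
# collar bright ring: fit plane + circle
k=m.copy();k[:]=0;k[140:182,200:250]=1
k&=(im.min(-1)>190)&(W[...,2]>.06)&(W[...,2]<.14)
P=W[k]; c=P.mean(0);_,s,V=np.linalg.svd(P-c);nrm=V[2]*np.sign(V[2,2]);
for _ in range(4):
    g=abs((P-c)@nrm)<.004; P=P[g]; c=P.mean(0);_,s,V=np.linalg.svd(P-c,full_matrices=False);nrm=V[2]*np.sign(V[2,2])
print('plane n in washer',Rw.T@nrm,'mean',c,len(P))
e1=Rw@[0,1,0.]; e2=np.cross(nrm,e1);q=np.stack([(P-c)@e1,(P-c)@e2],1)
(cx,cy),(a,b),t=cv2.fitEllipse(cv2.convexHull((q*1000).astype(np.float32))); print('ellipse centre',c+e1*cx/1000+e2*cy/1000,a,b)
(cx,cy),rad=cv2.minEnclosingCircle((q*1000).astype(np.float32)); print('circ',c+e1*cx/1000+e2*cy/1000,rad)
h=np.array([.530,.158,.167])+Rw@np.array([.233,0,-.058]); print('pred',h+Rw@[-.125,0,-.01])
E
```

```text
[ 0.47706604 -0.23523897  0.0610552 ] [-0.8225473  -0.11271114 -0.47896375]
[209.5 161. ] 6 [0.64165424 0.19168526 0.10017891]
[240.5 164. ] 6 [0.63189482 0.09849022 0.10151715]
plane n in washer [-0.50458544  0.00236464  0.86335853] mean [0.63671561 0.14575092 0.09987785] 383
ellipse centre [0.63645282 0.14518817 0.0997571 ] 97.88018035888672 102.86331939697266
circ [0.63543016 0.1451178  0.09916627] 52.3740348815918
pred [0.63748456 0.14746105 0.099     ]
```

Call:
send_rows(
  steps=[
    [0, 0, -0.004, 0, 0, 0, 0],
    [0, 0, 0, 0, 0, 0, -1],
    [0, 0, 0, 0, 0, 0, -1],
    [0, 0, 0, 0, 0, 0, -1],
    [0, 0, 0, 0, 0, 0, -1],
    [0, 0, 0, 0, 0, 0, -1],
    [0, 0, 0, 0, 0, 0, -1],
    [0, 0, 0, 0, 0, 0, -1],
    [0, 0, 0, 0, 0, 0, -1],
    [0, 0, 0, 0, 0, 0, -1],
  ],
)

```text
t: 9.23
eef_pos: [0.4794, -0.238, 0.0691]
orientation: [0.998, 0.065, -0.0, 0.001]
wrist_force: [-0.6, 1.7, 5.3]
gripper_width: 0.0169
finger_force: 59.6
```

Call:
send_rows(
  steps=[
    [0, 0, -0.025, 0, 0, 0, -1],
    [0, 0, -0.025, 0, 0, 0, -1],
    [0, 0, -0.025, 0, 0, 0, -1],
    [0, 0, -0.025, 0, 0, 0, -1],
    [0, 0, -0.025, 0, 0, 0, -1],
    [0, 0, -0.025, 0, 0, 0, -1],
    [0, 0, 0, 0, 0, 0, -1],
  ],
)

```text
t: 9.82
eef_pos: [0.481, -0.2391, 0.2232]
orientation: [0.998, 0.065, 0.002, 0.003]
wrist_force: [1.1, -0.4, -2.0]
gripper_width: 0.0172
finger_force: 59.7
```

```bash
python3 - <<'E'
from h import *
p,A,o=pose(); print(p,A.round(3),o['wrist_force'],o['gripper_width'],o['finger_force'])
# canister centre relative to TCP in tool frame, nominal from top pose + wrist look
im,d,m=snap('wrist'); np.savez('wrist3.npz',p=im,d=d,W=cloud(d,m)); cv2.imwrite('pics/wrist3.png',im[...,::-1])
E
```

```text
[ 0.48101944 -0.23909498  0.22320442] [[ 0.992  0.13   0.005]
 [ 0.13  -0.992 -0.006]
 [ 0.004  0.006 -1.   ]] [ 1.11971326 -0.44057143 -2.01379545] 0.01715940224035671 59.714840054512024
```

View pics/wrist3.png

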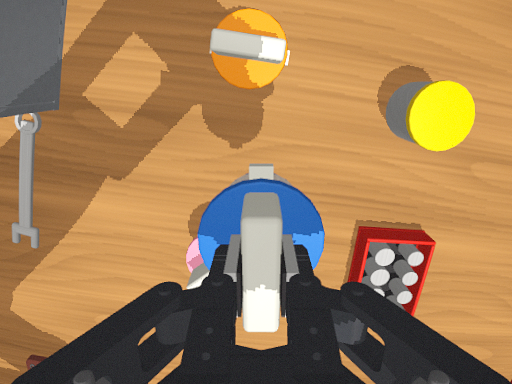

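```bash
python3 - <<'E'
from h import *
z=np.load('wrist3.npz');im=z['p'].astype(int);W=z['W']
p,A,o=pose(); T=(W-p)@A
mn=im.min(-1); v,u=np.mgrid[:384,:512]
k=(mn>90)&(im.max(-1)-mn<60)&(u>238)&(u<285)&(v>190)&(v<335)&(abs(T[...,2])<.06)
P=T[k]; print('bar',len(P),np.percentile(P,[1,50,99],axis=0).round(4))
zt=np.percentile(P[:,2],3); q=P[P[:,2]<zt+.006]; print('top face',np.percentile(q,[1,50,99],axis=0).round(4),cv2.minAreaRect((q[:,:2]*1000).astype(np.float32)))
k=(im[...,2]-im[...,0]>50)&(u>190)&(u<330)&(v>170)&(v<300)
P=T[k]; P=P[abs(P[:,2]-np.median(P[:,2]))<.006]; print('disc',len(P),np.percentile(P,[1,50,99],axis=0).round(4))
c=np.linalg.lstsq(np.c_[P[:,:2],np.ones(len(P))],P[:,2],rcond=None)[0]; print('disc plane slope',c)
# circle fit on disc front edge
h=cv2.convexHull((P[:,:2]*1000).astype(np.float32))[:,0]; h=h[h[:,0]>np.percentile(P[:,0],30)*1000]
s=np.linalg.lstsq(np.c_[2*h,np.ones(len(h))],(h**2).sum(1),rcond=None)[0]; print('circ',s[:2],np.sqrt(s[2]+s[0]**2+s[1]**2))
m=optics.camera_model('wrist'); print('cam in tool',A.T@(np.array(m['position'])-p))
E
```

```text
bar 5408 [[-0.029  -0.0083 -0.0285]
 [ 0.0108  0.0003 -0.0268]
 [ 0.0308  0.0105  0.0039]]
top face [[-0.0293 -0.0082 -0.0285]
 [ 0.0054  0.0003 -0.0269]
 [ 0.0305  0.0089 -0.0232]] ((-0.3400382995605469, 1.0239543914794922), (19.425548553466797, 62.80470657348633), 89.44811248779297)Traceback (most recent call last):
  File "<stdin>", line 9, in <module>
    return _quantile_unchecked(
        a, q, axis, out, overwrite_input, method, keepdims, weights)
    return _ureduce(a,
                    func=_quantile_ureduce_func,
    ...<5 lines>...
                    overwrite_input=overwrite_input,
                    method=method)
    r = func(a, **kwargs)
    result = _quantile(arr,
                       quantiles=q,
    ...<2 lines>...
                       out=out,
                       weights=wgt)
    slices_having_nans = np.isnan(arr[-1, ...])
                                  ~~~^^^^^^^^^
IndexError: index -1 is out of bounds for axis 0 with size 0
```

```bash
cat >> h.py <<'E'
S=np.array([.6365,.1453,.0995]); Rs=R.from_euler('z',np.radians(-5.8)).as_matrix()
zs=Rs@[-.5,0,.866]; As=frame(-zs,Rs@[.866,0,.5])
E
python3 - <<'E'
from h import *
p,A,o=pose(); print(As.round(3))
rows(p,A,S+.18*zs,As,18,-1)
E
```

```text
[[ 0.101  0.862  0.497]
 [ 0.995 -0.088 -0.051]
 [ 0.     0.5   -0.866]]
max mm 22.276893858884364 deg 4.524403596739581
[[0.0065,-0.0212,-0.002,-0.0243,0.0195,-0.0726,-1],[0.0081,-0.0205,-0.0024,-0.0243,0.0195,-0.0726,-1],[0.0096,-0.0199,-0.0027,-0.0243,0.0195,-0.0726,-1],[0.0111,-0.019,-0.003,-0.0243,0.0195,-0.0726,-1],[0.0124,-0.0182,-0.0032,-0.0243,0.0195,-0.0726,-1],[0.0138,-0.017,-0.0034,-0.0243,0.0195,-0.0726,-1],[0.0151,-0.016,-0.0035,-0.0243,0.0195,-0.0726,-1],[0.0163,-0.0147,-0.0035,-0.0243,0.0195,-0.0726,-1],[0.0174,-0.0134,-0.0036,-0.0243,0.0195,-0.0726,-1],[0.0183,-0.0121,-0.0035,-0.0243,0.0195,-0.0726,-1]]
[[0.0193,-0.0105,-0.0035,-0.0243,0.0195,-0.0726,-1],[0.02,-0.0091,-0.0033,-0.0243,0.0195,-0.0726,-1],[0.0207,-0.0075,-0.0031,-0.0243,0.0195,-0.0726,-1],[0.0212,-0.006,-0.0028,-0.0243,0.0195,-0.0726,-1],[0.0217,-0.0043,-0.0026,-0.0243,0.0195,-0.0726,-1],[0.0219,-0.0026,-0.0022,-0.0243,0.0195,-0.0726,-1],[0.0221,-0.001,-0.0019,-0.0243,0.0195,-0.0726,-1],[0.0222,0.0006,-0.0014,-0.0243,0.0195,-0.0726,-1]]
```

Call:
send_rows(
  steps=[
    [0.0065, -0.0212, -0.002, -0.0243, 0.0195, -0.0726, -1],
    [0.0081, -0.0205, -0.0024, -0.0243, 0.0195, -0.0726, -1],
    [0.0096, -0.0199, -0.0027, -0.0243, 0.0195, -0.0726, -1],
    [0.0111, -0.019, -0.003, -0.0243, 0.0195, -0.0726, -1],
    [0.0124, -0.0182, -0.0032, -0.0243, 0.0195, -0.0726, -1],
    [0.0138, -0.017, -0.0034, -0.0243, 0.0195, -0.0726, -1],
    [0.0151, -0.016, -0.0035, -0.0243, 0.0195, -0.0726, -1],
    [0.0163, -0.0147, -0.0035, -0.0243, 0.0195, -0.0726, -1],
    [0.0174, -0.0134, -0.0036, -0.0243, 0.0195, -0.0726, -1],
    [0.0183, -0.0121, -0.0035, -0.0243, 0.0195, -0.0726, -1],
  ],
)

```text
t: 10.7
eef_pos: [0.5144, -0.0179, 0.2347]
orientation: [0.897, 0.415, 0.1, 0.111]
wrist_force: [1.4, 0.1, -2.4]
gripper_width: 0.017
finger_force: 60.0
```

Call:
send_rows(
  steps=[
    [0.0193, -0.0105, -0.0035, -0.0243, 0.0195, -0.0726, -1],
    [0.02, -0.0091, -0.0033, -0.0243, 0.0195, -0.0726, -1],
    [0.0207, -0.0075, -0.0031, -0.0243, 0.0195, -0.0726, -1],
    [0.0212, -0.006, -0.0028, -0.0243, 0.0195, -0.0726, -1],
    [0.0217, -0.0043, -0.0026, -0.0243, 0.0195, -0.0726, -1],
    [0.0219, -0.0026, -0.0022, -0.0243, 0.0195, -0.0726, -1],
    [0.0221, -0.001, -0.0019, -0.0243, 0.0195, -0.0726, -1],
    [0.0222, 0.0006, -0.0014, -0.0243, 0.0195, -0.0726, -1],
    [0, 0, 0, 0, 0, 0, -1],
    [0, 0, 0, 0, 0, 0, -1],
  ],
)

```text
t: 11.53
eef_pos: [0.5439, 0.1558, 0.2504]
orientation: [0.717, 0.649, 0.171, 0.188]
wrist_force: [0.9, -0.6, -3.2]
gripper_width: 0.0169
finger_force: 60.0
```

```bash
python3 - <<'E'
from h import *
p,A,o=pose(); print(p,(As.T@(p-S)).round(4),R.from_matrix(A.T@As).as_rotvec().round(4),o['wrist_force'],o['qpos'].round(2))
im,d,m=snap('wrist'); W=cloud(d,m); np.savez('wrist4.npz',p=im,d=d,W=W); cv2.imwrite('pics/wrist4.png',im[...,::-1])
rows(p,A,S+.10*zs,As,6,-1)
E
```

```text
[0.54385619 0.15575393 0.25035411] [ 0.001  -0.0053 -0.1773] [-0.0101 -0.0015  0.0014] [ 0.87017886 -0.59566462 -3.19690561] [ 0.23 -0.28  2.06 -0.21  0.88  0.43]
max mm 12.940247292845681 deg 0.09850987215562355
[[-0.0002,0.001,0.0129,-0.0017,-0.0002,0.0002,-1],[-0.0002,0.001,0.0128,-0.0017,-0.0002,0.0002,-1],[-0.0002,0.001,0.0129,-0.0017,-0.0002,0.0002,-1],[-0.0002,0.0009,0.0129,-0.0017,-0.0002,0.0002,-1],[-0.0001,0.001,0.0129,-0.0017,-0.0002,0.0002,-1],[-0.0002,0.0009,0.0128,-0.0017,-0.0002,0.0002,-1]]
```

View pics/wrist4.png

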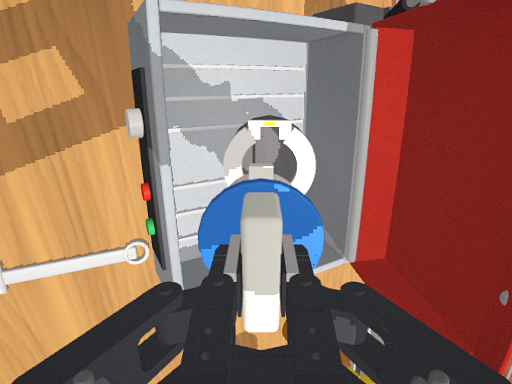

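The wrist view shows the collar with one slot mark at (269,124). I'll use it for a relative check.

```bash
python3 - <<'E'
from h import *
z=np.load('wrist4.npz');im=z['p'].astype(int);W=z['W']; p,A,o=pose(); print(p); T=(W-p)@A
v,u=np.mgrid[:384,:512]; k=(im[...,0]-im[...,2]>60)&(im[...,1]>120)&(u>255)&(u<285)&(v>115)&(v<132)
M=np.nanmedian(T[k],0); print('mark tool',k.sum(),M,'-> centre',M-A.T@As[:,0]*.046)
L=(W-S)@As; k=(im.min(-1)>150)&(u>215)&(u<325)&(v>105)&(v<200)&(abs(L[...,2])<.01)&(np.hypot(L[...,0],L[...,1])<.06)
P=L[k]; c=np.linalg.lstsq(np.c_[P[:,:2],np.ones(len(P))],P[:,2],rcond=None)[0]; print('plane',len(P),c)
h=cv2.convexHull((P[:,:2]*1000).astype(np.float32))[:,0]
f=h[(h[:,0]>-10)]
s=np.linalg.lstsq(np.c_[2*f,np.ones(len(f))],(f**2).sum(1),rcond=None)[0]; print('circ in socket frame mm',s[:2],np.sqrt(s[2]+s[0]**2+s[1]**2))
rr=np.hypot(P[:,0],P[:,1]);print(np.percentile(rr,[2,98]))
E
```

```text
[0.54424309 0.15507862 0.25091032]
mark tool 44 [0.0451231  0.00727246 0.17740779] -> centre [-0.00087688  0.00726646  0.17736614]
plane 2620 [0.00403374 0.00137881 0.00107757]
circ in socket frame mm [2.31403341 0.88559212] 48.59464718312092
[0.03026098 0.0504035 ]
```

```bash
sed -i 's/^zs=Rs/zs0=0\nzs=Rs/' h.py; cat >> h.py <<'E'
S=S+As@[.0005,.0012,.0005]
def chk():
    p,A,o=pose(); print('soc',(As.T@(p-S)).round(4),'rot',R.from_matrix(As.T@A).as_rotvec().round(3),'F tool',(A.T@o['wrist_force']).round(1),'M',(A.T@o['torque']).round(2),o['gripper_width'].round(4),o['t'])
E
python3 - <<'E'
from h import *
chk();p,A,o=pose()
rows(p,A,S+.10*zs,As,6,-1)
E
```

```text
Traceback (most recent call last):
  File "h.py", line 35, in chk
    p,A,o=pose(); print('soc',(As.T@(p-S)).round(4),'rot',R.from_matrix(As.T@A).as_rotvec().round(3),'F tool',(A.T@o['wrist_force']).round(1),'M',(A.T@o['torque']).round(2),o['gripper_width'].round(4),o['t'])
                                                                                                                                                                             ^^^^^^^^^^^^^^^^^^^^^^^^
AttributeError: 'float' object has no attribute 'round'
```

```bash
sed -i "s/o\['gripper_width'\].round(4)/round(o['gripper_width'],4)/; s/^zs0=0$//" h.py; python3 -c "
from h import *
chk()"
```

```text
soc [-1.00e-04 -5.80e-03 -1.78e-01] rot [ 0.009  0.001 -0.   ] F tool [-0.1 -1.1  2.3] M [ 0.55 -0.01 -0.  ] 0.0166 11.5833
```

Call:
send_rows(
  steps=[
    [0, 0.001, 0.013, -0.002, 0, 0, -1],
    [0, 0.001, 0.013, -0.002, 0, 0, -1],
    [0, 0.001, 0.013, -0.002, 0, 0, -1],
    [0, 0.001, 0.013, -0.002, 0, 0, -1],
    [0, 0.001, 0.013, -0.002, 0, 0, -1],
    [0, 0.001, 0.012, 0, 0, 0, -1],
    [0, 0, 0, 0, 0, 0, -1],
    [0, 0, 0, 0, 0, 0, -1],
  ],
)

```text
t: 12.25
eef_pos: [0.5883, 0.1497, 0.1882]
orientation: [0.717, 0.647, 0.174, 0.192]
wrist_force: [-0.3, 0.2, -2.6]
gripper_width: 0.0171
finger_force: 60.0
```

```bash
python3 -c "
from h import *
chk()
im,d,m=snap('wrist'); chk(); snap('top'); chk()
W=cloud(d,m); p,A,o=pose();im=im.astype(int)
L=(W-S)@As;v,u=np.mgrid[:384,:512]
k=(im[...,0]-im[...,2]>60)&(im[...,1]>120)&(abs(L[...,0]-.046)<.012)&(abs(L[...,1])<.015)&(abs(L[...,2])<.012)
print('mark',k.sum(),np.median(L[k],0) if k.any() else '')
"
```

```text
soc [-0.001   0.0012 -0.1015] rot [-0.002  0.     0.002] F tool [ 0.1 -1.5  2.1] M [ 0.56 -0.02  0.03] 0.0171 12.25
soc [-0.0005  0.0023 -0.1024] rot [-0.004  0.001  0.002] F tool [ 0.8 -2.   2.2] M [0.55 0.02 0.03] 0.017 12.3
soc [-0.0002  0.003  -0.103 ] rot [-0.005  0.002  0.001] F tool [-0.  -1.1  2.7] M [0.57 0.01 0.01] 0.017 12.35
mark 75 [ 4.53588006e-02 -7.51206159e-05 -4.02498784e-04]
```

Call:
send_rows(
  steps=[
    [0, -0.002, 0.001, 0.003, 0, 0, -1],
    [0, 0, 0, 0, 0, 0, -1],
    [0, 0, 0, 0, 0, 0, -1],
    [0, 0, 0, 0, 0, 0, -1],
  ],
)

```text
t: 12.68
eef_pos: [0.5881, 0.1513, 0.1889]
orientation: [0.716, 0.647, 0.175, 0.192]
wrist_force: [-0.4, 0.3, -3.1]
gripper_width: 0.0171
finger_force: 60.0
```

```bash
python3 -c "
from h import *
for i in range(5): chk(); snap('wrist')
"
```

```text
soc [ 0.0006  0.0012 -0.1023] rot [-0.003  0.003  0.   ] F tool [ 0.2 -2.   2.5] M [0.59 0.03 0.01] 0.0171 12.6833
soc [ 0.0006  0.0013 -0.1022] rot [-0.003  0.002  0.   ] F tool [-0.3 -2.2  3.5] M [ 0.57 -0.01  0.03] 0.017 12.7333
soc [ 0.0006  0.0012 -0.1021] rot [-0.003  0.002  0.   ] F tool [ 0.3 -1.7  3. ] M [0.57 0.01 0.01] 0.0169 12.7833
soc [ 0.0006  0.0012 -0.1021] rot [-0.003  0.002  0.   ] F tool [ 0.2 -1.3  3.4] M [ 0.61 -0.02 -0.06] 0.0169 12.8333
soc [ 0.0006  0.0011 -0.102 ] rot [-0.003  0.002  0.   ] F tool [ 0.2 -1.5  2.6] M [0.53 0.04 0.02] 0.017 12.8833
```

Call:
send_rows(
  steps=[
    [-0.0005, -0.001, 0.01, 0.003, 0, 0, -1],
    [0, 0, 0.01, 0, 0, 0, -1],
    [0, 0, 0.01, 0, 0, 0, -1],
    [0, 0, 0.01, 0, 0, 0, -1],
    [0, 0, 0.006, 0, 0, 0, -1],
    [0, 0, 0.006, 0, 0, 0, -1],
    [0, 0, 0, 0, 0, 0, -1],
  ],
)

```text
t: 13.52
eef_pos: [0.6127, 0.1479, 0.1408]
orientation: [0.717, 0.648, 0.173, 0.19]
wrist_force: [-0.3, 0.3, -3.5]
gripper_width: 0.0168
finger_force: 59.9
```

```bash
python3 -c "
from h import *
chk()
"
```

```text
soc [-0.0004 -0.0013 -0.0482] rot [0.003 0.001 0.   ] F tool [ 0.3 -2.   2.9] M [ 0.62 -0.04 -0.01] 0.0168 13.5167
```

Call:
send_rows(
  steps=[
    [0, 0.001, 0.004, -0.003, 0, 0, -1],
    [0, 0, 0.004, 0, 0, 0, -1],
    [0, 0, 0.004, 0, 0, 0, -1],
    [0, 0, 0.004, 0, 0, 0, -1],
    [0, 0, 0.004, 0, 0, 0, -1],
    [0, 0, 0, 0, 0, 0, -1],
  ],
)

```text
t: 14.02
eef_pos: [0.6237, 0.147, 0.1251]
orientation: [0.716, 0.648, 0.175, 0.192]
wrist_force: [0.5, -0.0, -4.0]
gripper_width: 0.017
finger_force: 59.9
```

```bash
python3 -c "
from h import *
chk()
"
```

```text
soc [-0.0001  0.0004 -0.0291] rot [-0.001  0.002  0.   ] F tool [ 0.  -1.6  3.7] M [ 0.53 -0.01  0.03] 0.017 14.0167
```

Call:
send_rows(
  steps=[
    [0, 0, 0.003, 0, 0, 0, -1],
    [0, 0, 0.003, 0, 0, 0, -1],
    [0, 0, 0.003, 0, 0, 0, -1],
    [0, 0, 0.002, 0, 0, 0, -1],
    [0, 0, 0.002, 0, 0, 0, -1],
    [0, 0, 0, 0, 0, 0, -1],
    [0, 0, 0, 0, 0, 0, -1],
  ],
)

```text
t: 14.6
eef_pos: [0.6305, 0.1472, 0.1181]
orientation: [0.716, 0.647, 0.176, 0.193]
wrist_force: [-26.3, -0.9, 26.2]
gripper_width: 0.0167
finger_force: 66.4
```

```bash
python3 -c "
from h import *
chk()
"
```

```text
soc [ 0.0008  0.0028 -0.0197] rot [-0.004  0.002  0.001] F tool [ -3.5  -9.4 -35.7] M [ 2.62 -0.58  0.05] 0.0167 14.6
```

```bash
python3 - <<'E'
from h import *
for n in('wrist','scene','top'):
    im,d,m=snap(n); W=cloud(d,m); im=im.astype(int); L=(W-S)@As; rr=np.hypot(L[...,0],L[...,1])
    b=(im[...,2]-im[...,0]>40)&(rr<.045)&(abs(L[...,2])<.03)
    w=(im.min(-1)>110)&(rr>.038)&(rr<.05)&(abs(L[...,2])<.015)
    g=(im.min(-1)>90)&(rr<.035)&(L[...,2]<-.03)&(L[...,2]>-.06)&(im.max(-1)-im.min(-1)<50)
    for k,t in((b,'disc'),(w,'collar'),(g,'bar')):
        if k.sum()>5: print(n,t,k.sum(),np.percentile(L[k],[5,50,95],axis=0).round(4).tolist())
    if n=='wrist': cv2.imwrite('pics/wrist5.png',im[...,::-1])
chk()
E
```

```text
wrist disc 4982 [[-0.0076, -0.0291, -0.0091], [0.0143, -0.0018, -0.0078], [0.033, 0.0333, -0.0063]]
wrist collar 5942 [[-0.023, -0.0445, -0.0004], [0.0232, -0.002, 0.0006], [0.047, 0.0451, 0.0053]]
wrist bar 5782 [[-0.0249, -0.0088, -0.0518], [0.0114, 0.0028, -0.0437], [0.0303, 0.0142, -0.0352]]
top disc 117 [[-0.0339, -0.0199, -0.0158], [-0.0182, 0.0166, -0.0092], [0.0283, 0.0344, -0.0028]]
top collar 252 [[-0.0454, -0.0328, -0.0056], [-0.0126, 0.0241, -0.0001], [0.0454, 0.0463, 0.0099]]
top bar 52 [[-0.0314, -0.0046, -0.0503], [-0.0206, 0.0061, -0.0437], [0.0268, 0.0115, -0.0362]]
soc [ 0.0008  0.0028 -0.0197] rot [-0.004  0.002  0.001] F tool [ -2.6  -8.6 -35.4] M [ 2.65 -0.53  0.06] 0.0169 14.75[ WARN:0@1.048] global loadsave.cpp:1063 imwrite_ Unsupported depth image for selected encoder is fallbacked to CV_8U.
```

View pics/wrist5.png

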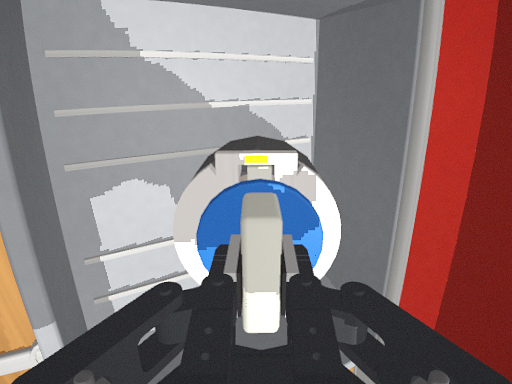

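The disc sits 8 mm proud of the collar and concentric: home. Next: ease the pressure and twist.

Call:
send_rows(
  steps=[
    [0, -0.0015, -0.002, 0, 0, 0, -1],
    [0, 0, 0, 0, 0, 0.06, -1],
    [0, 0, 0, 0, 0, 0.06, -1],
    [0, 0, 0, 0, 0, 0.06, -1],
    [0, 0, 0, 0, 0, 0, -1],
  ],
)

```text
t: 15.17
eef_pos: [0.6291, 0.1463, 0.1178]
orientation: [0.772, 0.579, 0.193, 0.176]
wrist_force: [-8.2, -2.5, 9.8]
gripper_width: 0.0168
finger_force: 62.5
```

```bash
python3 -c "
from h import *
chk()
"
```

```text
soc [-0.0002  0.0015 -0.0201] rot [-0.005  0.002  0.183] F tool [ -3.6  -1.3 -12.4] M [ 0.76 -1.05 -0.06] 0.0168 15.1667
```

Turning freely. Continue.

Call:
send_rows(
  steps=[
    [0, 0, 0, 0, 0, 0.06, -1],
    [0, 0, 0, 0, 0, 0.06, -1],
    [0, 0, 0, 0, 0, 0.06, -1],
    [0, 0, 0, 0, 0, 0.06, -1],
    [0, 0, 0, 0, 0, 0.06, -1],
    [0, 0, 0, 0, 0, 0.06, -1],
    [0, 0, 0, 0, 0, 0.06, -1],
    [0, 0, 0, 0, 0, 0, -1],
  ],
)

```text
t: 15.83
eef_pos: [0.6292, 0.1458, 0.118]
orientation: [0.876, 0.405, 0.225, 0.133]
wrist_force: [-7.3, -4.6, 9.4]
gripper_width: 0.0167
finger_force: 62.4
```

```bash
python3 -c "
from h import *
chk()
"
```

```text
soc [-0.0008  0.0017 -0.0201] rot [-0.004  0.002  0.603] F tool [ -5.    2.1 -11.5] M [-0.14 -1.63 -0.11] 0.0167 15.8333
```

Call:
send_rows(
  steps=[
    [0, 0, 0, 0, 0, 0.05, -1],
    [0, 0, 0, 0, 0, 0.05, -1],
    [0, 0, 0, 0, 0, 0.05, -1],
    [0, 0, 0, 0, 0, 0.04, -1],
    [0, 0, 0, 0, 0, 0.03, -1],
    [0, 0, 0, 0, 0, 0, -1],
  ],
)

```text
t: 16.33
eef_pos: [0.6291, 0.1459, 0.1179]
orientation: [0.915, 0.308, 0.238, 0.108]
wrist_force: [-7.5, -5.6, 10.7]
gripper_width: 0.017
finger_force: 62.6
```

```bash
python3 -c "
from h import *
chk()
"
```

```text
soc [-0.0007  0.0016 -0.0202] rot [-0.004  0.003  0.82 ] F tool [ -4.7   4.3 -12.8] M [-0.37 -1.63 -0.59] 0.017 16.3333
```

Call:
send_rows(
  steps=[
    [0, 0, 0, 0, 0, 0.03, -1],
    [0, 0, 0, 0, 0, 0.03, -1],
    [0, 0, 0, 0, 0, 0, -1],
    [0, 0, 0, 0, 0, 0, -1],
  ],
)

```text
t: 16.67
eef_pos: [0.6291, 0.1461, 0.1181]
orientation: [0.923, 0.282, 0.241, 0.101]
wrist_force: [-10.2, -4.1, 12.2]
gripper_width: 0.017
finger_force: 79.5
```

```bash
python3 -c "
from h import *
chk()
im,d,m=snap('wrist'); W=cloud(d,m); L=(W-S)@As;rr=np.hypot(L[...,0],L[...,1]);im=im.astype(int)
k=(im.min(-1)>90)&(rr<.04)&(L[...,2]<-.038)&(L[...,2]>-.06)&(im.max(-1)-im.min(-1)<50)
print('bar',k.sum(),cv2.minAreaRect((L[k][:,:2]*1000).astype(np.float32)))
"
```

```text
soc [-0.0004  0.0017 -0.0203] rot [-0.005  0.003  0.876] F tool [ -5.    2.5 -15.5] M [-0.28 -1.26 -1.39] 0.017 16.6667
bar 5279 ((-2.4702701568603516, 3.3663711547851562), (61.9942512512207, 44.74951934814453), 24.62508201599121)
```

At the stop (moment builds up at about 0.82 rad). Next: release and back out.

Call:
send_rows(
  steps=[
    [0, 0, -0.001, 0, 0, 0, 0.3],
    [0, 0, 0, 0, 0, 0, 0.5],
    [0, 0, 0, 0, 0, 0, 0.5],
    [0, 0, 0, 0, 0, 0, 0.5],
    [0, 0, 0, 0, 0, 0, 0.5],
    [0, 0, 0, 0, 0, 0, 0.5],
    [0, 0, -0.01, 0, 0, 0, 0.5],
    [0, 0, -0.02, 0, 0, 0, 0.5],
    [0, 0, -0.02, 0, 0, 0, 0.5],
    [0, 0, -0.02, 0, 0, 0, 0.5],
  ],
)

```text
t: 17.55
eef_pos: [0.5918, 0.1502, 0.1779]
orientation: [0.924, 0.281, 0.24, 0.099]
wrist_force: [0.1, -0.4, -0.0]
gripper_width: 0.0642
finger_force: 0.0
```

Call:
send_rows(
  steps=[
    [0, 0, -0.03, 0, 0, 0, 0.5],
    [0, 0, -0.03, 0, 0, 0, 0.5],
    [0, 0, -0.03, 0, 0, 0, 0.5],
    [0, 0, -0.03, 0, 0, 0, 0.5],
    [0, 0, 0, 0, 0, 0, 0.5],
    [0, 0, 0, 0, 0, 0, 0.5],
  ],
)

```text
t: 18.05
eef_pos: [0.533, 0.1567, 0.2844]
orientation: [0.923, 0.281, 0.243, 0.099]
wrist_force: [0.4, 0.4, 0.1]
gripper_width: 0.064
finger_force: 0.0
```

```bash
python3 - <<'E'
from h import *
chk()
for n in('wrist','top','scene'):
    im,d,m=snap(n); W=cloud(d,m); L=(W-S)@As;rr=np.hypot(L[...,0],L[...,1]);cv2.imwrite(f'pics/{n}6.png',im[...,::-1]);im=im.astype(int)
    k=(im.min(-1)>90)&(rr<.04)&(L[...,2]<-.038)&(L[...,2]>-.05)&(im.max(-1)-im.min(-1)<50)
    if k.sum()>20:print(n,'bar',k.sum(),cv2.minAreaRect((L[k][:,:2]*1000).astype(np.float32)),np.median(L[k],0))
    b=(im[...,2]-im[...,0]>40)&(rr<.045)&(abs(L[...,2])<.03)
    if b.sum()>20:print('disc',np.percentile(L[b],[5,50,95],axis=0).round(4).tolist())
a=cv2.imread('pics/wrist6.png');b=cv2.imread('pics/scene6.png')
cv2.imwrite('pics/c6.png',cv2.resize(np.hstack([a,b]),(800,300),interpolation=3))
E
```

```text
soc [ 0.0003  0.0011 -0.2126] rot [-0.005  0.007  0.881] F tool [ 0.6 -0.1  0.1] M [ 0.15 -0.15  0.02] 0.064 18.05
wrist bar 967 ((-0.4988517761230469, -2.953319549560547), (61.280921936035156, 17.90861701965332), 44.32917022705078) [ 0.00087339 -0.00156816 -0.04486311]
disc [[-0.0301, -0.0319, -0.0106], [0.0011, 0.001, -0.0092], [0.03, 0.0282, -0.0077]]
top bar 122 ((-1.988739013671875, -3.193920135498047), (62.034427642822266, 20.087120056152344), 46.10136032104492) [-0.00372359 -0.00320116 -0.04605292]
disc [[-0.0325, -0.0302, -0.0162], [-0.0063, 0.0071, -0.0106], [0.0288, 0.0286, -0.0044]]
```

View pics/c6.png

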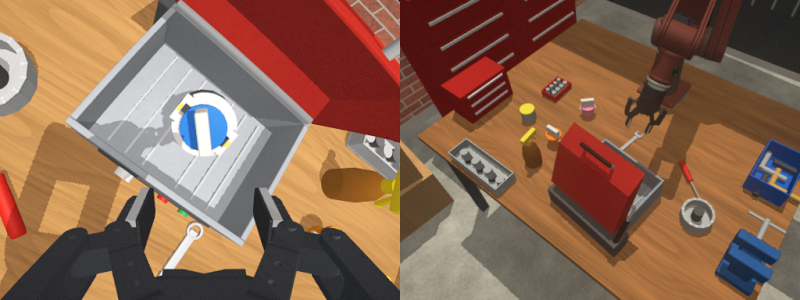

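The canister is seated flush with its bar turned about 45° from the slots. The hood stands open, the bystanders are unmoved and the robot is clear.

```bash
python3 -c "
from rig import job; print(job.job_done())"
```

```text
the job is handed in; nothing more can be done
None
```

The job is handed in at about 18 s on the robot's clock: the hood stays open by itself, and the blue canister is fully home and twisted about 0.8 rad clockwise to its stop. The gripper is clear, and the last pictures showed nothing else on the bench moved; no verdict came back from the hand-in.

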